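Put the calibration masses away in their case and press the hood on

ROBOT

A 6-joint arm with a two-finger parallel gripper is mounted at the origin on the work surface. World frame = base frame: x ahead of the robot, y to its left, z up, the work surface at z = 0. Lengths are in mm, angles in rad, forces in N, time in s.
With the tool pointing down it reaches from about 300 to 775 mm from the base axis. Payload 14.6 kg.
Tool frame: the origin (TCP) lies midway between the tips of the shut fingers; the grasp point (between the pads) lies 19 mm behind it (manip.grasp_offset is the distance from the TCP to the grasp point, in mm); z points along the fingers, y is the line along which they close (so a half turn about z gives the same grasp; the last joint's range is limited). The gripper opens to 94 mm and grips with 3 to 60 N. Pads are 16 mm wide; open, the fingers measure 119 mm over their backs; the gripper's body (75 mm by 177 mm) begins 78 mm behind the grasp point.
Start: joints at [1.037, 0.3, 1.521, -0, 1.321, -0.067], TCP at [247.513, 491.148, 183.246] pointing down, gripper open.
Joint ranges: [-3.03, 3.03], [-0.79, 2.21], [0.23, 2.52], [-1.04, 4.18], [0, 3.07], [-2.55, 2.55]. Speed limits (rad/s): [2.22, 2.22, 2.57, 3.14, 3.14, 3.14].

INTERFACE

Orientations are given as [roll, pitch, yaw] about the fixed x, y, z axes, in that order (R = Rz(yaw) Ry(pitch) Rx(roll)).
In Python, from cell import manip, viewer gives the robot as it stands. The module is installed in compiled form; this text tells all that it offers.
- The arm moves only by the tool move_arm, never from a script. Its argument "moves" is a list of rows, each a list of 4 numbers: the shift along the tool's x, y, z in m, then the turn about the tool's z in rad. A call has 1 to 12 rows; each row is the pose to reach, as a shift and turn from the pose commanded when the call began, along the tool's axes at that moment; what a row does not reach only later rows make up. A row lasts 1/10 s, in which the tool goes at most 50 mm and 8.59 degrees, less where a joint would pass 70% of its speed; a pose out of reach is approached as far as the arm can. A call with a gripper value outside its range is refused whole. "jaw" is the finger opening in m, from 0 to 0.094, set as the call begins (left out, the last holds). The fingers move at their own pace and stop on an object; "squeeze" is the grip in N (left out, the last holds). Time passes only in rows, so rows that repeat a pose let the fingers close. It gives the time, the measured TCP pose, the force, the opening and the grip force at its end, in the units of the state.
- manip.read_state(): the state, without advancing time (a new reading comes with each control period).
- viewer.camera(name): name is "scene" or "top" or "wrist"; returns a dict with "frame" (400x640x3 uint8, blue, green, red), "z_map" (400x640 float32, mm along the optical axis (not along the pixel's ray), 0 where there is no reading), "fx", "fy", "cx", "cy" (pixels), "D" ([k1, k2, p1, p2, k3] as OpenCV has them; the pictures are not rectified), "origin" and "orientation" of the camera in the world. Camera axes: x right, y down, z forward; pixel columns grow to the right and rows downward; lengths in mm; the calibration is good to about 2 mm. A picture is of the moment at which its call begins.
- manip.sign_off(): hands the job in; it is judged then, once.
The state is a dict: "clock": time; "joints": joint angles; "qd": joint speeds; "effort": joint torques, N m; "eef_pos": TCP position; "eef_rot": TCP orientation; "wrist_force": force on the tool from outside, world axes, zero at the start; "moment": the same for the moment, N m; "finger_gap": finger opening in mm; "finger_force": force on a finger pad.
Only numpy, scipy, OpenCV 4.12 (cv2) and the standard library are available. Lean on these libraries where they do the work, as an engineer would, in place of code of your own. Each camera call takes 0.05 s, during which the arm holds its last target. There are 200 camera calls.

TASK

The softness tester has been checked, so put its steel calibration masses away: slide every mass standing on the bench, knob up, into a free well of its own width in the storage case until it rests on the well's floor, lowering it rather than dropping it. When all are in, set the blue hood over the case and press it down on its stiff rubber seal until it is fully home and level. Do not tip over the beaker or the bottle.

Things in the scene. Friction and masses are not known exactly. Their poses are not given: they have to be found in the camera images.
- case: storage case, a plain aluminium block 180 x 120 mm, 75 mm high, with six round upright wells in its top in two rows of three; fixed to the bench. A black ledge 12 mm wide runs round it, its top 54 mm above the bench. Origin: centre of the underside at bench level; x along the long side (the rows run along x), y along the short side towards the wide wells, z up
- seal (a joint): black rubber friction seal lying round the block over the ledge; the hood's rim rests on it. 0 = fully up (its top 66 mm above the bench), 0.008 m = pressed fully home (top 58 mm above the bench). It is stiff (about 11 N, more than the hood's own weight of about 4.4 N) and stays where it is pushed
- hood: blue metal hood (the case's lid), a box open below: 193 x 133 mm outside, 185 x 125 mm inside, top 59 mm above its rim; on its top a central bar handle 70 mm long (x), 16 mm wide (y), 30 mm tall. 0.45 kg. Origin: centre of its lower rim; x along the long side, z up. On the case the origin is 66 mm above the case's with the seal up, 58 mm when home; either way round
- wide_well0 (a point): centre of the mouth (at the block's top, 75 mm above the bench) of one wide well: bore 43.6 mm, 62 mm deep, for a wide mass; its floor is 13 mm above the bench. The three are 56 mm apart
- wide_well1 (a point): centre of the mouth (at the block's top, 75 mm above the bench) of one wide well: bore 43.6 mm, 62 mm deep, for a wide mass; its floor is 13 mm above the bench. The three are 56 mm apart
- wide_well2 (a point): centre of the mouth (at the block's top, 75 mm above the bench) of one wide well: bore 43.6 mm, 62 mm deep, for a wide mass; its floor is 13 mm above the bench. The three are 56 mm apart
- narrow_well0 (a point): centre of the mouth (at the block's top) of one narrow well: bore 31.6 mm, 62 mm deep, for a narrow mass; its floor is 13 mm above the bench. The three are 56 mm apart; the row lies 58 mm from the wide row
- narrow_well1 (a point): centre of the mouth (at the block's top) of one narrow well: bore 31.6 mm, 62 mm deep, for a narrow mass; its floor is 13 mm above the bench. The three are 56 mm apart; the row lies 58 mm from the wide row
- narrow_well2 (a point): centre of the mouth (at the block's top) of one narrow well: bore 31.6 mm, 62 mm deep, for a narrow mass; its floor is 13 mm above the bench. The three are 56 mm apart; the row lies 58 mm from the wide row
- wide_mass0: wide steel calibration mass standing on the bench, if present: a cylinder 42 mm in diameter and 62 mm tall, above it a thin neck and a round grip knob 18 mm in diameter from 66 to 92 mm above its underside; about 0.6 kg. Origin: centre of the underside, z up along its axis
- wide_mass1: wide steel calibration mass standing on the bench, if present: a cylinder 42 mm in diameter and 62 mm tall, above it a thin neck and a round grip knob 18 mm in diameter from 66 to 92 mm above its underside; about 0.6 kg. Origin: centre of the underside, z up along its axis
- wide_mass2: wide steel calibration mass standing on the bench, if present: a cylinder 42 mm in diameter and 62 mm tall, above it a thin neck and a round grip knob 18 mm in diameter from 66 to 92 mm above its underside; about 0.6 kg. Origin: centre of the underside, z up along its axis
- narrow_mass0: narrow steel calibration mass standing on the bench, if present: a cylinder 30 mm in diameter and 62 mm tall, above it a thin neck and a round grip knob 18 mm in diameter from 66 to 92 mm above its underside; about 0.32 kg. Origin: centre of the underside, z up along its axis
- narrow_mass1: narrow steel calibration mass standing on the bench, if present: a cylinder 30 mm in diameter and 62 mm tall, above it a thin neck and a round grip knob 18 mm in diameter from 66 to 92 mm above its underside; about 0.32 kg. Origin: centre of the underside, z up along its axis
- beaker: bystander: clear glass beaker 70 mm wide, 95 mm tall; origin at its underside
- cleaner: bystander: white bottle 60 mm wide, 150 mm tall; origin at its underside
Things that resemble listed ones, but are neither listed nor needed, are in the scene too. Leave any turquoise look-alike of the narrow_mass0 alone.

How it is judged:
By the outcome, as a careful person would: the job done as asked, in the order asked, and still so for the second after the job is handed in, with the robot touching nothing.
Of wide_mass0, wide_mass1, wide_mass2, narrow_mass0, narrow_mass1 only 3 to 5 are there at a start; the rules pass over those that are not, and their reading is None.
At some moment in a run one of hood may be knocked a few centimetres aside while the robot is not near it.
It also fails if it takes over 210 s, if anything falls off the work surface, if the arm or the gripper's body presses on something with over 40 N, if the wrist force passes 120 N, or if a joint passes its speed limit or range.

## Working session

There is one attempt and no reset: what is moved stays moved. The work goes in short steps, Python scripts to look and compute and a tool call to move; the robot and the scene stay as the last step left them, time stands still between calls to the robot, and variables do not carry over. Pictures are saved under pics/ and viewed, at most 14 in all, crops included, and the job is handed in when it is done.

Besides the shell and the picture viewer there is one more tool, called after ">>>" as a command line: name --pt "numbers of a row" for each row, then --argument value for the rest. move_arm: Moves the arm, as the interface text tells. Its arguments: {"type":"object","properties":{"moves":{"type":"array"},"jaw":{"type":"number"},"squeeze":{"type":"number"}},"required":["moves"]}

```bash
mkdir -p pics; cat > h.py <<'E'
import numpy as np, cv2
from cell import manip, viewer
from scipy.spatial.transform import Rotation as R
def cam(n,save=None):
    c=viewer.camera(n); 
    if save: cv2.imwrite(f'pics/{save}.png',c['frame'])
    return c
def Rm(o):
    o=np.array(o,float)
    return o if o.shape==(3,3) else R.from_euler('xyz',o).as_matrix()
def cloud(c):
    h,w=c['z_map'].shape
    K=np.array([[c['fx'],0,c['cx']],[0,c['fy'],c['cy']],[0,0,1.]])
    v,u=np.mgrid[:h,:w]
    p=cv2.undistortPoints(np.stack([u,v],-1).reshape(-1,1,2).astype(np.float64),K,np.array(c['D'],float)).reshape(h,w,2)
    d=np.dstack([p,np.ones((h,w))])
    return d@Rm(c['orientation']).T, np.array(c['origin'],float)
def pts(c):
    d,o=cloud(c); P=o+d*c['z_map'][...,None]; P[c['z_map']==0]=np.nan; return P
def onplane(c,u,v,z):
    d,o=cloud(c); r=d[int(round(v)),int(round(u))]; return o+r*(z-o[2])/r[2]
E
python3 - <<'E'
from h import *
for n in('scene','top','wrist'):
    c=cam(n,n+'0'); print(n,c['origin'],c['orientation'],c['fx'],c['D'])
print(manip.read_state(),manip.grasp_offset)
E
```

```text
scene [1177.39024028 -593.19848555  672.38353621] [-2.19943769 -0.0174461   0.7983324 ] 429.74883939790556 [-0.00134067  0.          0.          0.          0.        ]
top [ 318.22410624  -24.39555108 1325.12719168] [-2.93031068e+00 -2.50041147e-03 -1.46353090e+00] 481.31262080452734 [-0.11119963  0.          0.          0.          0.        ]
wrist [180.30119349 525.37328226 384.36879942] [ 2.87594119e+00 -1.18762703e-03  1.10361142e+00] 281.81136206372827 [-0.03494494  0.          0.          0.          0.        ]
{'clock': 0.15, 'joints': array([ 1.03741141e+00,  3.00367045e-01,  1.52142210e+00, -3.68927494e-05,
        1.32072356e+00, -6.65893940e-02]), 'qd': array([ 0.00067036, -0.00264962, -0.00283562,  0.00082132, -0.00094546,
       -0.00048604]), 'effort': array([ 4.42179962e-04, -5.31960082e+01, -3.52821600e+01,  7.07258144e-02,
        2.36681005e-02, -1.13107678e-04]), 'eef_pos': array([247.40844139, 490.96317046, 182.81067768]), 'eef_rot': array([-3.14067226e+00, -2.55629864e-05,  2.67480626e+00]), 'wrist_force': array([0.9211142, 0.8265743, 0.1381249]), 'moment': array([ 0.00228436, -0.02860009,  0.00500392]), 'finger_force': 0.0, 'finger_gap': 94.05923551345509} 18.8
```

View pics/top0.png

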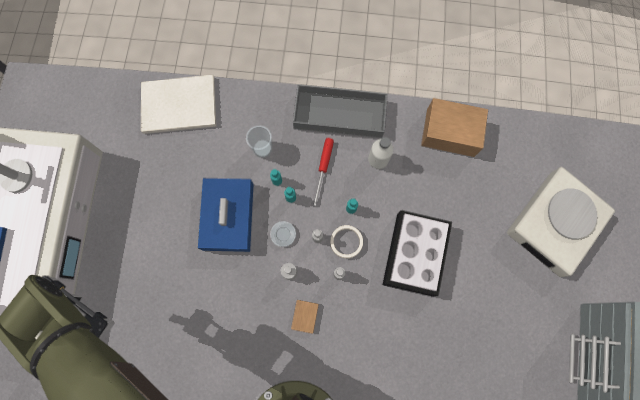

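View pics/scene0.png

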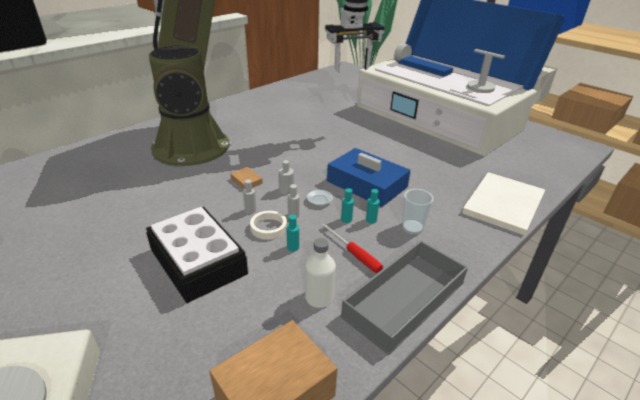

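Top view: three steel masses at about (288,270), (318,235) and (339,272), three turquoise look-alikes, the case at (417,252) and the hood at (225,215). The beaker is at (259,142) and the bottle at (380,153). I'll enlarge this area.

```bash
python3 - <<'E'
import cv2,numpy as np
t=cv2.imread('pics/top0.png')[195:300,260:460]; s=cv2.imread('pics/scene0.png')[150:300,140:340]
cv2.imwrite('pics/z0.png',np.vstack([cv2.resize(t,None,fx=2.8,fy=2.8,interpolation=2),cv2.resize(s,(560,300),interpolation=2)]))
E
```

```text
(no output)
```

View pics/z0.png

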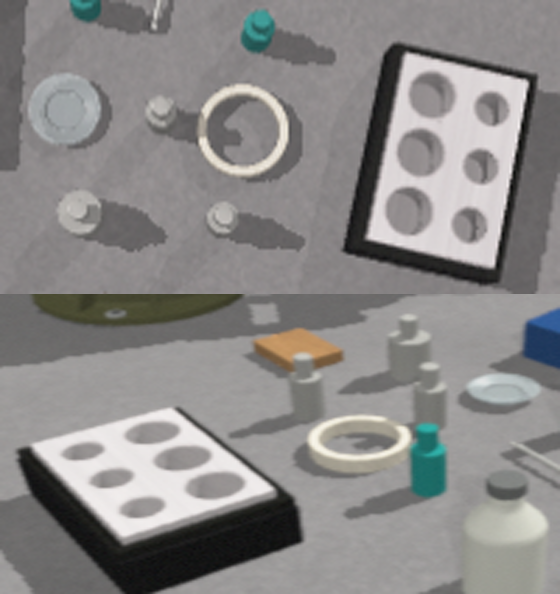

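The crop shows all six wells empty. There is one wide mass at (288,270) and narrow ones at (318,235) and (339,272). Next I measure them.

```bash
python3 - <<'E'
from h import *
c=cam('top'); P=pts(c); f=c['frame'].astype(int)
d,o=cloud(c)
def plane(uv,z):
    K=np.array([[c['fx'],0,c['cx']],[0,c['fy'],c['cy']],[0,0,1.]])
    p=cv2.undistortPoints(np.array(uv,float).reshape(-1,1,2),K,np.array(c['D'],float)).reshape(-1,2)
    r=np.c_[p,np.ones(len(p))]@Rm(c['orientation']).T
    return o+r*((z-o[2])/r[:,2])[:,None]
# bench plane check
print('bench z', np.nanmedian(P[280:300,330:380,2]), np.nanmedian(P[330:350,500:540,2]))
# block top
m=((f.min(2)>140)).astype(np.uint8); m[:,:380]=0;m[:,460:]=0;m[:205]=0;m[300:]=0
cs,_=cv2.findContours(m,0,1); k=max(cs,key=cv2.contourArea)
w=plane(k.reshape(-1,2),75)[:,:2]; r=cv2.minAreaRect(w.astype(np.float32)); print('case',r, 'z',np.nanmedian(P[...,2][m>0]))
# holes
top=cv2.drawContours(m*0,[k],-1,1,-1); top=cv2.erode(top,np.ones((3,3))); hole=((top>0)&(f.min(2)<140)).astype(np.uint8)
n,l,s,ce=cv2.connectedComponentsWithStats(hole)
for i in range(1,n):
    if s[i,4]>20: print('hole',s[i,4],ce[i],plane(ce[i],75)[0])
# hood
b=((f[...,0]>f[...,2]+40)&(f[...,0]>f[...,1]+20)).astype(np.uint8); b[:,:190]=0;b[:,270:]=0
for zz in(50,59):
    q=b&(abs(P[...,2]-59)<6); 
ys,xs=np.nonzero(b); hp=P[b>0]; print('hood z',np.nanpercentile(hp[:,2],[5,50,95]))
q=(b>0)&(abs(P[...,2]-np.nanmedian(hp[:,2]))<5); hw=plane(np.argwhere(q)[:,::-1],59)[:,:2]
print('hood',cv2.minAreaRect(hw.astype(np.float32)))
hh=(P[...,2]>78); hh[:, :205]=0;hh[:,245:]=0;hh[:195]=0;hh[245:]=0
hw=plane(np.argwhere(hh)[:,::-1],89)[:,:2];print('handle',cv2.minAreaRect(hw.astype(np.float32)),np.nanmedian(P[...,2][hh]))
# masses
for u,v in((288,268),(318,235),(339,271)):
    s=np.zeros(m.shape,bool); s[v-13:v+14,u-13:u+14]=1
    kz=s&(P[...,2]>80); bz=s&(P[...,2]>50)&(P[...,2]<75)
    print('mass',u,v,kz.sum(),bz.sum(),np.nanmax(P[...,2][s]),np.nanmedian(P[kz],0),np.nanmean(plane(np.argwhere(kz)[:,::-1],90),0),np.argwhere(kz).mean(0)[::-1])
# bystanders
for nm,(u,v) in dict(beak=(259,142),bot=(380,153),tq1=(276,177),tq2=(290,195),tq3=(352,206),petri=(283,234),tape=(347,242)).items(): print(nm,plane([[u,v]],60)[0],P[v,u])
E
```

```text
bench z 1.0375892176406296 0.841653855645859
case ((489.876708984375, -276.086669921875), (120.94413757324219, 181.398681640625), 82.89569091796875) z 74.19430302221076
hole 76 [415.07894737 225.48684211] [ 557.14647316 -258.68547882   75.        ]
hole 57 [435.47368421 232.0877193 ] [ 545.21389494 -314.07898885   75.        ]
hole 80 [411.475  246.2875] [ 500.90936861 -252.95517301   75.        ]
hole 52 [431.86538462 252.51923077] [ 490.0752428  -307.80779779   75.        ]
hole 75 [407.42666667 267.62666667] [ 444.08793039 -246.37648856   75.        ]
hole 49 [428.30612245 273.83673469] [ 433.5412979  -302.05232821   75.        ]
hood z [54.07286036 59.98859875 64.39574676]
hood ((538.9804077148438, 251.3870849609375), (191.920166015625, 132.906982421875), 4.925029754638672)
handle ((538.77685546875, 250.7257843017578), (69.95963287353516, 15.190550804138184), 4.4299492835998535) 89.08060463022844
mass 288 268 42 159 97.65281589732717 [405.35720428  61.64054947  92.33960374] [405.47603573  61.81886145  90.        ] [287.47619048 269.45238095]
mass 318 235 41 61 98.98570228831477 [
[... 167 characters left out ...]
51468  92.82698722] [414.49648888 -71.5525583   90.        ] [339.73170732 271.56097561]
beak [747.97793337 184.93289563  60.        ] [767.35145661 194.36952951   2.96741645]
bot [ 752.25996819 -151.50985715   60.        ] [ 736.1921533  -146.80414198  106.83444689]
tq1 [653.08814063 125.11018776  60.        ] [651.47679006 124.39077291  66.08773476]
tq2 [607.15058846  81.10625033  60.        ] [606.58370033  80.89925054  62.48224247]
tq3 [594.92709281 -88.22974334  60.        ] [592.46181962 -87.66101539  71.27159553]
petri [499.50668436  86.92428197  60.        ] [507.32802285  91.72711577   5.41677362]
tape [496.47894532 -84.13005903  60.        ] [504.55156706 -86.83525396   2.70622151]
```

```bash
cat >> h.py <<'E'
def go(x,y,z,yaw):
    s=manip.read_state(); r=Rm(s['eef_rot']); d=r.T@(np.array([x,y,z])-s['eef_pos'])/1000
    dy=(yaw-s['eef_rot'][2]+np.pi)%(2*np.pi)-np.pi
    print('shift',d.round(4),'turn',round(-dy,4),'clock',round(s['clock'],1),'j6',s['joints'][5].round(3), 'tilt',s['eef_rot'][:2].round(4))
E
python3 -c "
from h import *
go(560,-285,250,3.018)"
```

```text
shift [-0.6283 -0.5524 -0.0667] turn -0.3432 clock 0.2 j6 -0.067 tilt [-3.1409 -0.    ]
```

>>> move_arm --pt "-0.07 -0.06 -0.0667 -0.08" --pt "-0.14 -0.12 -0.0667 -0.16" --pt "-0.21 -0.18 -0.0667 -0.25" --pt "-0.28 -0.24 -0.0667 -0.34" --pt "-0.35 -0.31 -0.0667 -0.3432" --pt "-0.42 -0.37 -0.0667 -0.3432" --pt "-0.49 -0.43 -0.0667 -0.3432" --pt "-0.56 -0.49 -0.0667 -0.3432" --pt "-0.628 -0.552 -0.0667 -0.3432" --pt "-0.628 -0.552 -0.0667 -0.3432" --pt "-0.628 -0.552 -0.0667 -0.3432" --pt "-0.628 -0.552 -0.0667 -0.3432" --jaw 0.04 --squeeze 30

```text
clock: 1.4
eef_pos: [468.2, -56.3, 245.9]
eef_rot: [3.142, 0.0, 3.018]
wrist_force: [0.1, 0.7, -0.1]
finger_gap: 39.6
finger_force: 0.0
```

```bash
python3 -c "
from h import *
go(560,-285,250,3.018)"
```

```text
shift [-0.1194 -0.2156 -0.004 ] turn -0.0003 clock 1.4 j6 -1.644 tilt [3.1416e+00 3.0000e-04]
```

>>> move_arm --pt "0 0 0 0" --pt "0 0 0 0"

```text
clock: 1.6
eef_pos: [467.7, -54.7, 245.4]
eef_rot: [3.141, -0.001, 3.016]
wrist_force: [-0.7, 0.9, 0.1]
finger_gap: 40.1
finger_force: 0.0
```

```bash
python3 -c "
from h import *
go(560,-285,250,3.018)"
```

```text
shift [-0.1204 -0.2169 -0.0048] turn -0.0021 clock 1.6 j6 -1.639 tilt [ 3.1414e+00 -1.0000e-03]
```

>>> move_arm --pt "-0.024 -0.044 -0.005 -0.002" --pt "-0.048 -0.088 -0.005 -0.002" --pt "-0.072 -0.13 -0.005 -0.002" --pt "-0.096 -0.174 -0.005 -0.002" --pt "-0.12 -0.217 -0.005 -0.002" --pt "-0.12 -0.217 -0.005 -0.002" --pt "-0.12 -0.217 -0.005 -0.002" --pt "-0.12 -0.217 -0.005 -0.002"

```text
clock: 2.4
eef_pos: [560.4, -282.4, 251.3]
eef_rot: [-3.142, 0.0, 3.022]
wrist_force: [-0.2, 0.5, 0.1]
finger_gap: 39.9
finger_force: 0.0
```

```bash
python3 - <<'E'
from h import *
go(560,-285,250,3.018)
c=cam('wrist','w1')
P=pts(c); print(np.nanmedian(P[...,2]), c['origin'])
np.savez('w1.npz',P=P)
E
```

```text
shift [ 0.0001 -0.0027  0.0013] turn 0.0039 clock 2.4 j6 -1.976 tilt [-3.1416e+00  4.0000e-04]
6.537228765084308 [ 485.48105011 -273.38203707  452.91839826]
```

View pics/w1.png

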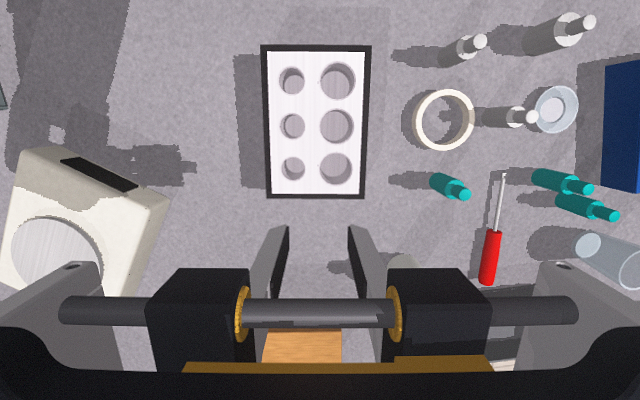

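The wrist view shows the case clear of the fingers: block corners about (267,50) to (370,195), with the wide wells on the right at (338,80), (337,126) and (335,168).

```bash
cat > wells.py <<'E'
from h import *
def ray(c,uv,z):
    K=np.array([[c['fx'],0,c['cx']],[0,c['fy'],c['cy']],[0,0,1.]])
    p=cv2.undistortPoints(np.array(uv,float).reshape(-1,1,2),K,np.array(c['D'],float)).reshape(-1,2)
    r=np.c_[p,np.ones(len(p))]@Rm(c['orientation']).T; o=np.array(c['origin'],float)
    return (o+r*((z-o[2])/r[:,2])[:,None])[:,:2]
def wells(c):
    P=pts(c); near=np.hypot(P[...,0]-490,P[...,1]+276)<130
    top=(near&(abs(P[...,2]-75)<5)).astype(np.uint8)
    cs,_=cv2.findContours(top,0,cv2.CHAIN_APPROX_NONE); k=max(cs,key=cv2.contourArea)
    r=cv2.minAreaRect(ray(c,k.reshape(-1,2),75).astype(np.float32)); print('rect',r)
    full=cv2.drawContours(top*0,[k],-1,1,-1); hole=cv2.morphologyEx(full&(1-top),cv2.MORPH_OPEN,np.ones((3,3),np.uint8))
    n,l,s,ce=cv2.connectedComponentsWithStats(hole); out=[]
    for i in range(1,n):
        if s[i,4]<40: continue
        w=ray(c,np.argwhere(l==i)[:,::-1],75); a=ray(c,np.argwhere(l==i)[:1,::-1]+[[0,0]],75)
        (x,y),rad=cv2.minEnclosingCircle(w.astype(np.float32)); print(s[i,4],ce[i].round(1),w.mean(0).round(2),(round(x,1),round(y,1)),round(rad,1)); out.append(w.mean(0))
    out=np.array(out); print('mean of wells',out.mean(0)); return out,r
if __name__=='__main__':
    c=cam('wrist'); wells(c)
    g=cv2.cvtColor(c['frame'],6); h=cv2.HoughCircles(cv2.resize(g[40:205,255:380],None,fx=4,fy=4,interpolation=2),cv2.HOUGH_GRADIENT,1.5,120,param1=120,param2=25,minRadius=35,maxRadius=90)
    for u,v,rr in h[0]: print('hough',u/4+255-.4,v/4+40-.4,rr/4,ray(c,[[u/4+254.6,v/4+39.6]],75)[0].round(1))
E
python3 wells.py
```

```text
rect ((491.11102294921875, -277.1405029296875), (120.07098388671875, 178.8521270751953), 82.55850219726562)
961 [336.4  81. ] [ 439.84 -243.76] (439.9, -243.8) 21.6
501 [291.5  80.7] [ 432.72 -299.74] (432.5, -299.8) 15.7
878 [335.3 126.4] [ 495.01 -250.96] (495.2, -251.0) 21.5
436 [291.6 126.2] [ 487.95 -307.46] (487.9, -307.3) 15.6
751 [334.5 168.3] [ 549.79 -257.75] (550.4, -258.0) 21.3
406 [292.  168.5] [ 543.08 -314.92] (543.1, -314.9) 15.5
mean of wells [ 491.39624247 -279.09835719]
hough 336.1625 126.0375 16.925 [ 494.6 -249.8]
hough 292.2875 125.6625 12.5 [ 487.3 -306.5]
hough 337.6625 80.6625 18.0125 [ 439.6 -242.1]
hough 335.0375 168.0375 16.1 [ 549.4 -257. ]
hough 292.2875 80.2875 13.625 [ 432.3 -298.6]
hough 293.7875 168.7875 10.9625 [ 543.7 -312.6]
hough 354.1625 55.1625 11.075 [ 412.5 -218.8]
```

```bash
python3 -c "
from h import *
go(489,-80,250,3.018)"
```

```text
shift [0.0951 0.1927 0.0016] turn 0.0039 clock 2.5 j6 -1.977 tilt [-3.1412e+00  1.1000e-03]
```

>>> move_arm --pt "0.024 0.048 0.002 0.004" --pt "0.048 0.096 0.002 0.004" --pt "0.072 0.144 0.002 0.004" --pt "0.095 0.193 0.002 0.004" --pt "0.095 0.193 0.002 0.004" --pt "0.095 0.193 0.002 0.004" --pt "0.095 0.193 0.002 0.004"

```text
clock: 3.2
eef_pos: [489.6, -81.4, 249.2]
eef_rot: [-3.141, 0.001, 3.017]
wrist_force: [0.4, -0.6, 0.8]
finger_gap: 40.2
finger_force: 0.0
```

```bash
cat > mass.py <<'E'
from wells import *
def masses(c,guess):
    P=pts(c)
    for g in guess:
        k=(np.hypot(P[...,0]-g[0],P[...,1]-g[1])<22)
        t=k&(P[...,2]>87)&(P[...,2]<97)   # knob top disc
        b=k&(P[...,2]>56)&(P[...,2]<65)
        for n,m,z in(('knob',t,92),('body',b,62)):
            if m.sum()<5: print(n,'few'); continue
            w=ray(c,np.argwhere(m)[:,::-1],z); e=cv2.minEnclosingCircle(w.astype(np.float32))
            print(n,m.sum(),'z',np.nanmedian(P[m][:,2]).round(1),'mean',w.mean(0).round(1),'circ',np.round(e[0],1),round(e[1],1))
if __name__=='__main__':
    masses(cam('wrist'),[(414,-71),(508,-3),(405,62)])
    s=manip.read_state(); print(s['eef_pos'].round(1)); go(414,-72,160,3.018)
E
python3 mass.py
```

```text
knob 165 z 92.0 mean [416.3 -72.9] circ [416.2 -72.8] 8.9
body 228 z 62.2 mean [415.9 -72.8] circ [416.1 -72.8] 14.8
knob 140 z 92.4 mean [509.1  -5.1] circ [509.1  -5. ] 9.3
body 182 z 62.4 mean [505.6  -7.5] circ [509.2  -5.3] 15.0
knob 166 z 92.1 mean [406.7  59.9] circ [406.1  59.8] 9.1
body 544 z 62.3 mean [406.6  57.1] circ [406.9  59.9] 21.0
[489.6 -81.9 248.9]
shift [0.0763 0.0004 0.0889] turn -0.0023 clock 3.2 j6 -1.684 tilt [-3.1413e+00  4.0000e-04]
```

>>> move_arm --pt "0.025 0 0.03 -0.002" --pt "0.05 0 0.06 -0.002" --pt "0.075 0.0 0.09 -0.002" --pt "0.075 0.0 0.09 -0.002" --pt "0.075 0.0 0.09 -0.002" --pt "0.075 0.0 0.09 -0.002"

```text
clock: 3.85
eef_pos: [416.5, -72.6, 160.0]
eef_rot: [-3.141, 0.002, 3.017]
wrist_force: [0.7, 0.2, 0.5]
finger_gap: 40.1
finger_force: 0.0
```

```bash
python3 -c "
from h import *
go(415.3,-72.2,67,3.016)
cam('wrist','w2')"
```

```text
shift [0.0014 0.0003 0.093 ] turn 0.0012 clock 3.9 j6 -1.706 tilt [-3.1413e+00  2.1000e-03]
```

View pics/w2.png

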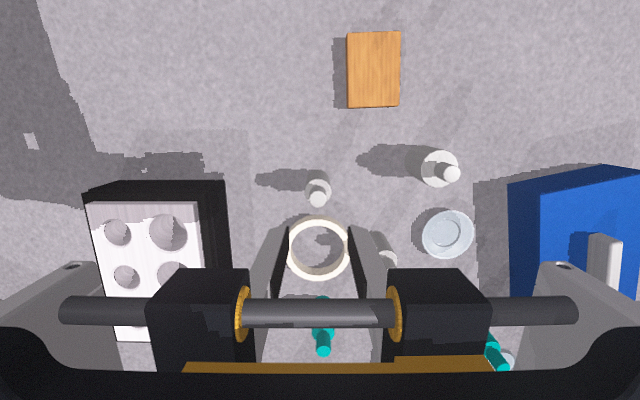

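The narrow mass at (319,187) is centred between the fingers, so I descend and grip.

>>> move_arm --pt "0.001 0 0.025 0" --pt "0.001 0 0.05 0" --pt "0.001 0 0.075 0" --pt "0.001 0 0.088 0" --pt "0.001 0 0.093 0" --pt "0.001 0 0.093 0" --pt "0.001 0 0.093 0"

```text
clock: 4.6
eef_pos: [414.7, -71.9, 66.7]
eef_rot: [-3.141, 0.001, 3.018]
wrist_force: [-0.1, 0.5, 0.5]
finger_gap: 40.2
finger_force: 0.0
```

>>> move_arm --pt "0 0 0 0" --pt "0 0 0 0" --pt "0 0 0 0" --pt "0 0 0 0" --pt "0 0 0 0" --pt "0 0 0 0" --jaw 0 --squeeze 30

```text
clock: 5.2
eef_pos: [414.2, -71.7, 66.1]
eef_rot: [-3.141, 0.001, 3.018]
wrist_force: [-0.6, -1.5, 4.4]
finger_gap: 15.7
finger_force: 30.0
```

>>> move_arm --pt "0 0 -0.02 0" --pt "0 0 -0.05 0" --pt "0 0 -0.08 0" --pt "0 0 -0.11 0" --pt "0 0 -0.12 0" --pt "0 0 -0.12 0" --pt "0 0 -0.12 0"

```text
clock: 5.9
eef_pos: [413.3, -71.5, 184.2]
eef_rot: [3.141, -0.002, 3.018]
wrist_force: [-0.1, -0.2, -2.7]
finger_gap: 16.2
finger_force: 30.0
```

```bash
python3 -c "
from h import *
go(487.9,-307.3,187,3.016)
cam('wrist','w3')"
```

```text
shift [-0.103  -0.2248 -0.003 ] turn 0.002 clock 5.9 j6 -1.706 tilt [ 3.1413e+00 -2.1000e-03]
```

View pics/w3.png

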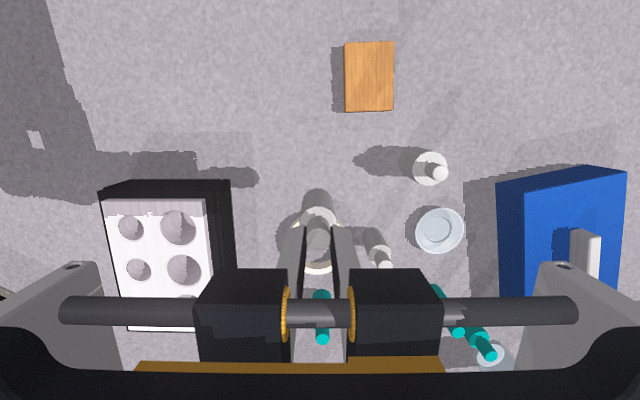

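The mass is held, its body at about (318,205). I measure its axis relative to the TCP, since a gap of 16 suggests it may be off-centre.

```bash
cat > held.py <<'E'
from wells import *
def held(c,rad,show=True):
    s=manip.read_state(); r=Rm(s['eef_rot']); P=pts(c)
    L=(P-s['eef_pos'])@r   # tool coords
    m=(abs(L[...,0])<40)&(abs(L[...,1])<rad+6)&(L[...,2]>8)&(L[...,2]<64); m=np.isfinite(L[...,0])&m
    q=L[m]
    for a,b in((8,22),(22,36),(36,50),(50,64)):
        k=q[(q[:,2]>=a)&(q[:,2]<b)]
        if len(k)<10: print(a,b,len(k)); continue
        from scipy.optimize import least_squares
        f=least_squares(lambda t:np.hypot(k[:,0]-t[0],k[:,1]-t[1])-rad,[k[:,0].mean()-rad,0],loss='soft_l1')
        print(a,b,len(k),'centre in tool',f.x.round(2),'rms',np.sqrt((f.fun**2).mean()).round(2))
if __name__=='__main__':
    import sys
    held(cam('wrist'),float(sys.argv[1]))
E
python3 held.py 15
```

```text
8 22 165 centre in tool [-1.64 -0.35] rms 0.19
22 36 132 centre in tool [-1.56 -0.49] rms 0.2
36 50 111 centre in tool [-1.48 -0.65] rms 0.17
50 64 96 centre in tool [-1.42 -0.75] rms 0.19
```

```bash
python3 -c "
from h import *
go(542,-314.2,165,3.016)"
```

```text
shift [-0.1577 -0.225   0.0187] turn 0.002 clock 6.0 j6 -1.706 tilt [ 3.1412e+00 -2.7000e-03]
```

>>> move_arm --pt "-0.02 -0.03 0 0.002" --pt "-0.045 -0.065 0 0.002" --pt "-0.075 -0.105 0 0.002" --pt "-0.105 -0.145 0.0 0.002" --pt "-0.13 -0.185 0.005 0.002" --pt "-0.15 -0.212 0.012 0.002" --pt "-0.158 -0.225 0.0185 0.002" --pt "-0.158 -0.225 0.0185 0.002" --pt "-0.158 -0.225 0.0185 0.002" --pt "-0.158 -0.225 0.0185 0.002" --pt "-0.158 -0.225 0.0185 0.002"

```text
clock: 7.1
eef_pos: [543.0, -313.7, 167.8]
eef_rot: [-3.141, 0.001, 3.017]
wrist_force: [-0.1, -0.1, -2.1]
finger_gap: 16.1
finger_force: 30.0
```

```bash
python3 - <<'E'
from held import *
c=cam('wrist','w4'); held(c,15); wells(c)
go(542,-314.2,165,3.016); print(manip.read_state()['eef_pos'])
E
```

```text
8 22 162 centre in tool [-1.38  0.68] rms 0.21
22 36 135 centre in tool [-1.26  0.88] rms 0.21
36 50 112 centre in tool [-1.12  1.07] rms 0.19
50 64 96 centre in tool [-1.01  1.27] rms 0.21
rect ((491.4280090332031, -277.18035888671875), (120.69122314453125, 179.71832275390625), 82.5336685180664)
1553 [374.5  83.5] [ 439.59 -244.14] (439.7, -244.2) 21.4
805 [316.3  83.5] [ 432.53 -300.79] (432.3, -301.3) 15.7
1361 [371.6 140.8] [ 494.55 -251.32] (494.8, -251.6) 21.5
725 [315.9 140.9] [ 487.53 -308.23] (487.7, -308.3) 15.5
1125 [369.  192.6] [ 549.09 -258.32] (549.2, -258.4) 21.2
mean of wells [ 480.65655114 -272.560211  ]
shift [ 0.001  -0.0005  0.0029] turn 0.0007 clock 7.2 j6 -2.028 tilt [-3.1413e+00  6.0000e-04]
[ 543.03348267 -313.82016014  167.85981834]
```

View pics/w4.png

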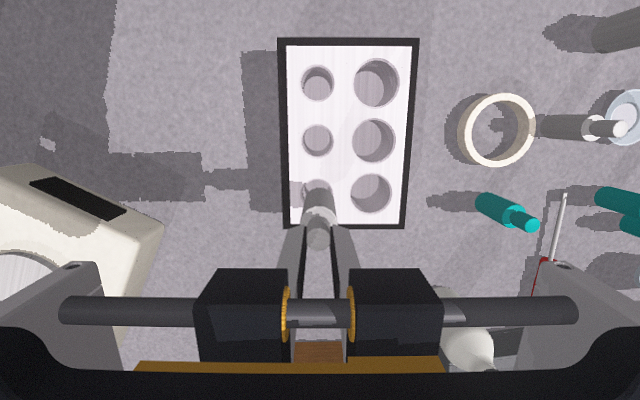

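The held mass is at (318,205), hanging over the +x narrow well at about (315,190). I lower it to just above the mouth and average a few frames of mass axis against well lattice.

>>> move_arm --pt "0.001 -0.002 0.006 0" --pt "0.001 -0.002 0.012 0" --pt "0.001 -0.002 0.018 0" --pt "0.001 -0.002 0.018 0" --pt "0.001 -0.002 0.018 0"

```text
clock: 7.65
eef_pos: [541.7, -316.3, 149.1]
eef_rot: [3.141, -0.0, 3.016]
wrist_force: [-0.4, 0.4, -2.9]
finger_gap: 16.0
finger_force: 30.0
```

```bash
cat > rel.py <<'E'
# held mass axis relative to a well, both from one wrist picture, in tool axes
from wells import *
from scipy.optimize import least_squares
EX,EY=56.,58.
def lattice(c,P):
    near=np.hypot(P[...,0]-490,P[...,1]+276)<130
    top=(near&(abs(P[...,2]-75)<5)).astype(np.uint8)
    W=ray(c,np.argwhere(near)[:,::-1],75); Z=P[near][:,2]
    A=W[(Z>20)&(Z<68)]  # not used
    cs,hi=cv2.findContours(top,cv2.RETR_CCOMP,cv2.CHAIN_APPROX_NONE); pr=[]
    for k,h in zip(cs,hi[0]):
        if h[3]<0 or len(k)<25: continue
        w=ray(c,k.reshape(-1,2),75).astype(np.float32); (x,y),r=cv2.minEnclosingCircle(w)
        if 14<r<17.5 or 20<r<24: pr.append((x,y,r>19))
    pr=np.array(pr); ids=[]
    g0=np.array([491.4,-278.5]);a0=np.radians(-7.3)
    def wp(t,i,wide):
        u=np.array([np.cos(t[2]),np.sin(t[2])]);v=np.array([-u[1],u[0]])
        return t[:2]+u*EX*i*t[3]+v*EY*(.5 if wide else -.5)*t[3]
    t0=[*g0,a0,1.]
    for x,y,wd in pr: ids.append(min((-1,0,1),key=lambda i:np.hypot(*(wp(t0,i,wd)-[x,y]))))
    f=least_squares(lambda t:np.concatenate([wp(t,i,w)-p for i,w,p in zip(ids,pr[:,2],pr[:,:2])]),t0,loss='soft_l1')
    return f.x,wp,len(pr),np.abs(f.fun).max()
def axis(P,s,rad):
    r=Rm(s['eef_rot']); L=(P-s['eef_pos'])@r
    m=np.isfinite(L[...,0])&(abs(L[...,0])<40)&(abs(L[...,1])<rad+6)&(L[...,2]>8)&(L[...,2]<60)
    k=L[m]
    f=least_squares(lambda t:np.hypot(k[:,0]-t[0]-t[2]*(k[:,2]-35)/100,k[:,1]-t[1]-t[3]*(k[:,2]-35)/100)-rad,[k[:,0].mean()-rad,0,0,0],loss='soft_l1')
    return f.x,r
if __name__=='__main__':
    import sys
    rad=float(sys.argv[1]); i=int(sys.argv[2]); wide=rad>18; R_=[]
    for _ in range(4):
        c=cam('wrist'); s=manip.read_state(); P=pts(c)
        t,wp,n,e=lattice(c,P); a,r=axis(P,s,rad)
        h=(s['eef_pos'][2]-75); w=r.T@(np.array([*wp(t,i,wide),75])-s['eef_pos'])
        # well minus mass at tool z 60, and with the axis extended to the mouth plane
        R_.append(np.r_[w[:2]-a[:2]-a[2:]*.25, w[:2]-a[:2]-a[2:]*(h-35)/100])
        print(n,round(e,2),'lat',t.round(3),'axis',a.round(2),'need',R_[-1].round(2))
    print('mean',np.mean(R_,0).round(2)); go(*(s['eef_pos']),3.016); print(s['eef_pos'].round(2),s['wrist_force'].round(1))
E
python3 rel.py 15 1
```

```text
5 0.22 lat [ 4.91145e+02 -2.79764e+02 -1.27000e-01  9.88000e-01] axis [-1.07  0.99  1.06  1.57] need [ 0.35 -0.22  0.2  -0.45]
5 0.3 lat [ 4.91093e+02 -2.79751e+02 -1.27000e-01  9.87000e-01] axis [-1.22  0.97  0.9   1.46] need [ 0.71 -0.07  0.58 -0.28]
5 0.39 lat [ 4.91231e+02 -2.79685e+02 -1.28000e-01  9.88000e-01] axis [-1.27  0.92  0.95  1.43] need [ 0.61 -0.03  0.47 -0.23]
5 0.35 lat [ 4.91078e+02 -2.79744e+02 -1.28000e-01  9.87000e-01] axis [-1.21  0.93  0.93  1.55] need [ 0.75 -0.09  0.61 -0.31]
mean [ 0.61 -0.1   0.47 -0.32]
shift [0. 0. 0.] turn 0.0 clock 7.8 j6 -2.032 tilt [-3.1414e+00  4.0000e-04]
[ 541.86 -316.35  149.57] [-0.3 -0.6 -2.1]
```

>>> move_arm --pt "0.0005 -0.0002 0 0" --pt "0.0005 -0.0002 0.004 0" --pt "0.0005 -0.0002 0.007 0" --pt "0.0005 -0.0002 0.009 0" --pt "0.0005 -0.0002 0.011 0" --pt "0.0005 -0.0002 0.013 0" --pt "0.0005 -0.0002 0.015 0" --pt "0.0005 -0.0002 0.015 0"

```text
clock: 8.65
eef_pos: [541.1, -316.4, 134.0]
eef_rot: [3.141, -0.0, 3.016]
wrist_force: [-0.1, -0.4, -3.8]
finger_gap: 15.8
finger_force: 30.0
```

>>> move_arm --pt "0 0 0.006 0" --pt "0 0 0.012 0" --pt "0 0 0.018 0" --pt "0 0 0.024 0" --pt "0 0 0.03 0" --pt "0 0 0.036 0" --pt "0 0 0.042 0" --pt "0 0 0.046 0" --pt "0 0 0.049 0" --pt "0 0 0.051 0" --pt "0 0 0.051 0"

```text
clock: 9.75
eef_pos: [541.2, -316.4, 83.1]
eef_rot: [3.141, -0.0, 3.016]
wrist_force: [-0.2, -0.5, -2.5]
finger_gap: 15.8
finger_force: 30.0
```

>>> move_arm --pt "0 0 0.001 0" --pt "0 0 0.002 0" --pt "0 0 0.003 0" --pt "0 0 0.0037 0" --pt "0 0 0.0037 0"

```text
clock: 10.25
eef_pos: [541.3, -316.5, 79.6]
eef_rot: [-3.142, 0.0, 3.016]
wrist_force: [0.3, 0.4, -3.1]
finger_gap: 15.7
finger_force: 30.0
```

>>> move_arm --pt "0 0 0.0005 0" --pt "0 0 0.001 0" --pt "0 0 0.001 0"

```text
clock: 10.55
eef_pos: [541.6, -316.6, 79.4]
eef_rot: [-3.141, 0.001, 3.016]
wrist_force: [-0.2, 1.2, 5.8]
finger_gap: 16.0
finger_force: 30.0
```

It is on the floor, so I release and rise.

>>> move_arm --pt "0 0 0 0" --pt "0 0 0 0" --pt "0 0 0 0" --jaw 0.032

```text
clock: 10.85
eef_pos: [541.1, -316.4, 78.4]
eef_rot: [3.142, -0.0, 3.016]
wrist_force: [-0.1, 0.7, 0.9]
finger_gap: 31.8
finger_force: 0.0
```

>>> move_arm --pt "0 0 -0.02 0" --pt "0 0 -0.05 0" --pt "0 0 -0.09 0" --pt "0 0 -0.09 0" --pt "0 0 -0.09 0" --jaw 0.04

```text
clock: 11.35
eef_pos: [541.4, -316.5, 169.0]
eef_rot: [-3.141, 0.001, 3.016]
wrist_force: [-0.2, -0.3, 0.1]
finger_gap: 40.1
finger_force: 0.0
```

```bash
python3 -c "
from h import *
go(508.6,-4.2,172,3.016)
c=cam('top');P=pts(c)
m=(np.hypot(P[...,0]-541,P[...,1]+315)<13)&(P[...,2]>85); print(m.sum(),np.nanmedian(P[m],0))"
```

```text
shift [ 0.0716  0.3057 -0.0033] turn -0.0 clock 11.3 j6 -2.033 tilt [-3.1411e+00  1.1000e-03]
158 [ 540.24280046 -314.56645969  498.2231058 ]
```

>>> move_arm --pt "0.015 0.045 -0.002 0" --pt "0.03 0.09 -0.002 0" --pt "0.04 0.14 -0.002 0" --pt "0.05 0.19 -0.002 0" --pt "0.06 0.24 -0.002 0" --pt "0.068 0.28 -0.002 0" --pt "0.0712 0.3057 -0.002 0" --pt "0.0712 0.3057 -0.002 0" --pt "0.0712 0.3057 -0.002 0" --pt "0.0712 0.3057 -0.002 0" --pt "0.0712 0.3057 -0.002 0"

```text
clock: 12.5
eef_pos: [508.8, -5.2, 170.2]
eef_rot: [-3.141, -0.001, 3.015]
wrist_force: [0.6, -0.2, 0.2]
finger_gap: 40.0
finger_force: 0.0
```

```bash
python3 - <<'E'
from mass import *
c=cam('wrist'); masses(c,[(509,-4)]); go(509,-4.4,67,3.016)
c=cam('top'); P=pts(c); m=(np.hypot(P[...,0]-541,P[...,1]+315)<13)&(P[...,2]>85); print(m.sum(),np.nanmedian(P[m],0))
E
```

```text
knob 229 z 91.8 mean [508.4  -4.5] circ [508.3  -4.7] 9.1
body 267 z 61.9 mean [503.6  -3.9] circ [508.3  -4.5] 15.0
shift [-1.000e-04  7.000e-04  1.033e-01] turn -0.0014 clock 12.6 j6 -1.526 tilt [-3.1415e+00 -5.0000e-04]
52 [ 539.47072935 -311.21647246  105.00054599]
```

Mass A is seated, with its knob top at 105 mm. Now mass B.

>>> move_arm --pt "0 0.0007 0.025 0" --pt "0 0.0007 0.05 0" --pt "0 0.0007 0.08 0" --pt "0 0.0007 0.097 0" --pt "0 0.0007 0.103 0" --pt "0 0.0007 0.103 0" --pt "0 0.0007 0.103 0"

```text
clock: 13.3
eef_pos: [509.5, -3.7, 68.5]
eef_rot: [3.142, 0.001, 3.016]
wrist_force: [0.8, 0.4, 0.8]
finger_gap: 39.9
finger_force: 0.0
```

>>> move_arm --pt "0 0 0 0" --pt "0 0 0 0" --pt "0 0 0 0" --pt "0 0 0 0" --pt "0 0 0 0" --jaw 0

```text
clock: 13.8
eef_pos: [509.2, -3.6, 67.9]
eef_rot: [-3.142, 0.001, 3.016]
wrist_force: [-0.1, -1.1, 3.2]
finger_gap: 15.2
finger_force: 30.0
```

>>> move_arm --pt "0 0 -0.02 0" --pt "0 0 -0.05 0" --pt "0 0 -0.08 0" --pt "0 0 -0.11 0" --pt "0 0 -0.115 0" --pt "0 0 -0.115 0"

```text
clock: 14.4
eef_pos: [508.9, -3.5, 182.1]
eef_rot: [3.142, 0.0, 3.016]
wrist_force: [0.2, -0.4, -4.8]
finger_gap: 15.1
finger_force: 30.0
```

```bash
python3 - <<'E'
from rel import *
c=cam('wrist'); s=manip.read_state(); a,r=axis(pts(c),s,15); print(a.round(2))
go(486,-309,182,3.016)
E
```

```text
[-1.42 -0.62 -0.45 -1.34]
shift [-0.016  -0.306  -0.0009] turn -0.0 clock 14.4 j6 -1.524 tilt [-3.1415e+00 -1.7000e-03]
```

>>> move_arm --pt "-0.001 -0.02 -0.003 0" --pt "-0.003 -0.05 -0.003 0" --pt "-0.005 -0.09 -0.003 0" --pt "-0.007 -0.135 -0.003 0" --pt "-0.009 -0.18 -0.003 0" --pt "-0.012 -0.225 -0.003 0" --pt "-0.014 -0.265 -0.003 0" --pt "-0.016 -0.293 -0.003 0" --pt "-0.016 -0.306 -0.003 0" --pt "-0.016 -0.306 -0.003 0" --pt "-0.016 -0.306 0.005 0" --pt "-0.016 -0.306 0.012 0"

```text
clock: 15.65
eef_pos: [486.7, -307.7, 169.6]
eef_rot: [3.141, -0.001, 3.017]
wrist_force: [-0.7, 0.2, -3.3]
finger_gap: 14.7
finger_force: 30.0
```

>>> move_arm --pt "0 0 0.01 0" --pt "0 0 0.018 0" --pt "0 0 0.018 0" --pt "0 0 0.018 0"

```text
clock: 16.05
eef_pos: [486.6, -308.9, 152.5]
eef_rot: [3.142, -0.0, 3.016]
wrist_force: [0.2, -0.4, -2.8]
finger_gap: 15.3
finger_force: 30.0
```

```bash
python3 rel.py 15 0
```

```text
3 0.12 lat [ 4.90382e+02 -2.79749e+02 -1.26000e-01  9.85000e-01] axis [-0.48 -0.7   0.39 -1.41] need [0.41 2.07 0.34 2.33]
3 0.14 lat [ 4.90336e+02 -2.79708e+02 -1.25000e-01  9.84000e-01] axis [-0.64 -0.74  0.11 -1.52] need [0.73 2.3  0.71 2.58]
3 0.01 lat [ 4.90449e+02 -2.79726e+02 -1.24000e-01  9.85000e-01] axis [-0.72 -0.79  0.13 -1.61] need [0.64 2.38 0.62 2.67]
3 0.09 lat [ 4.90182e+02 -2.79659e+02 -1.22000e-01  9.83000e-01] axis [-0.71 -0.81  0.2  -1.54] need [0.79 2.48 0.75 2.76]
mean [0.64 2.31 0.61 2.58]
shift [0. 0. 0.] turn -0.0001 clock 16.2 j6 -2.075 tilt [-3.1412e+00  6.0000e-04]
[ 486.65 -309.22  153.01] [ 0.   0.9 -3. ]
```

>>> move_arm --pt "0.0004 0.0021 0 0" --pt "0.0004 0.0021 0.004 0" --pt "0.0004 0.0021 0.008 0" --pt "0.0004 0.0021 0.011 0" --pt "0.0004 0.0021 0.013 0" --pt "0.0004 0.0021 0.015 0" --pt "0.0004 0.0021 0.017 0" --pt "0.0004 0.0021 0.017 0"

```text
clock: 17.05
eef_pos: [486.3, -306.9, 135.3]
eef_rot: [3.141, -0.0, 3.016]
wrist_force: [-0.3, -0.6, -3.0]
finger_gap: 14.8
finger_force: 30.0
```

>>> move_arm --pt "0 0 0.006 0" --pt "0 0 0.012 0" --pt "0 0 0.018 0" --pt "0 0 0.024 0" --pt "0 0 0.03 0" --pt "0 0 0.036 0" --pt "0 0 0.042 0" --pt "0 0 0.046 0" --pt "0 0 0.05 0" --pt "0 0 0.052 0" --pt "0 0 0.052 0"

```text
clock: 18.15
eef_pos: [486.3, -307.0, 83.4]
eef_rot: [3.142, -0.0, 3.016]
wrist_force: [-0.1, -1.0, -4.1]
finger_gap: 15.1
finger_force: 30.0
```

>>> move_arm --pt "0 0 0.0008 0" --pt "0 0 0.0016 0" --pt "0 0 0.0022 0" --pt "0 0 0.0022 0"

```text
clock: 18.55
eef_pos: [486.4, -307.0, 81.4]
eef_rot: [-3.141, 0.0, 3.016]
wrist_force: [0.9, -1.2, -3.4]
finger_gap: 15.2
finger_force: 30.0
```

>>> move_arm --pt "0 0 0.0007 0" --pt "0 0 0.0013 0" --pt "0 0 0.0013 0"

```text
clock: 18.85
eef_pos: [486.9, -307.4, 80.9]
eef_rot: [-3.141, 0.002, 3.016]
wrist_force: [0.2, -1.4, 5.2]
finger_gap: 15.0
finger_force: 30.0
```

>>> move_arm --pt "0 0 0 0" --pt "0 0 0 0" --pt "0 0 0 0" --jaw 0.032

```text
clock: 19.15
eef_pos: [486.2, -306.8, 79.9]
eef_rot: [3.141, -0.0, 3.016]
wrist_force: [-0.4, -0.6, -0.1]
finger_gap: 31.3
finger_force: 0.0
```

>>> move_arm --pt "0 0 -0.02 0" --pt "0 0 -0.05 0" --pt "0 0 -0.09 0" --pt "0 0 -0.09 0" --pt "0 0 -0.09 0" --jaw 0.04

```text
clock: 19.65
eef_pos: [486.5, -307.0, 170.4]
eef_rot: [-3.141, 0.001, 3.016]
wrist_force: [-0.9, 1.1, -0.3]
finger_gap: 39.8
finger_force: 0.0
```

```bash
python3 -c "
from h import *
go(406.5,60.5,170,3.016)"
```

```text
shift [1.254e-01 3.546e-01 1.000e-04] turn 0.0001 clock 19.6 j6 -2.072 tilt [-3.1411e+00  9.0000e-04]
```

>>> move_arm --pt "0.015 0.045 0 0" --pt "0.03 0.09 0 0" --pt "0.05 0.135 0 0" --pt "0.065 0.18 0 0" --pt "0.08 0.225 0 0" --pt "0.095 0.27 0 0" --pt "0.11 0.315 0 0" --pt "0.12 0.343 0 0" --pt "0.1254 0.3546 0 0" --pt "0.1254 0.3546 0 0" --pt "0.1254 0.3546 0 0" --pt "0.1254 0.3546 0 0"

```text
clock: 20.85
eef_pos: [406.4, 59.8, 169.6]
eef_rot: [-3.141, -0.001, 3.015]
wrist_force: [-0.4, -0.2, -0.1]
finger_gap: 40.1
finger_force: 0.0
```

```bash
python3 - <<'E'
from mass import *
c=cam('wrist'); masses(c,[(406,60)]); go(406.5,60.5,68,3.016)
c=cam('top','t5'); P=pts(c)
for x,y in((541,-315),(486,-307)):
    m=(np.hypot(P[...,0]-x,P[...,1]-y)<13)&(P[...,2]>85); print(m.sum(),np.nanmedian(P[m],0))
E
```

```text
knob 231 z 91.8 mean [405.4  60.6] circ [405.4  60.6] 8.9
body 718 z 61.9 mean [403.5  60.9] circ [405.7  60.6] 20.8
shift [-0.      0.0008  0.1017] turn -0.0012 clock 20.9 j6 -1.387 tilt [-3.1414e+00 -7.0000e-04]
51 [ 539.54072793 -311.60111316  104.77026135]
50 [ 485.38145173 -304.90428072  104.42226733]
```

>>> move_arm --pt "0 0.0008 0.025 0" --pt "0 0.0008 0.05 0" --pt "0 0.0008 0.08 0" --pt "0 0.0008 0.096 0" --pt "0 0.0008 0.1017 0" --pt "0 0.0008 0.1017 0" --pt "0 0.0008 0.1017 0"

```text
clock: 21.65
eef_pos: [407.0, 61.2, 69.2]
eef_rot: [3.141, 0.001, 3.016]
wrist_force: [-0.2, -1.1, -0.7]
finger_gap: 39.8
finger_force: 0.0
```

>>> move_arm --pt "0 0 0 0" --pt "0 0 0 0" --pt "0 0 0 0" --pt "0 0 0 0" --pt "0 0 0 0" --jaw 0 --squeeze 40

```text
clock: 22.15
eef_pos: [409.0, 61.2, 70.8]
eef_rot: [3.141, 0.006, 3.016]
wrist_force: [-0.8, -5.0, 25.7]
finger_gap: 3.6
finger_force: 16.8
```

>>> move_arm --pt "0 0 -0.015 0" --pt "0 0 -0.04 0" --pt "0 0 -0.07 0" --pt "0 0 -0.1 0" --pt "0 0 -0.115 0" --pt "0 0 -0.115 0" --pt "0 0 -0.115 0"

```text
clock: 22.85
eef_pos: [406.3, 61.4, 182.7]
eef_rot: [-3.142, -0.0, 3.016]
wrist_force: [-0.4, -0.3, -0.1]
finger_gap: 0.2
finger_force: 0.0
```

```bash
python3 - <<'E'
from rel import *
c=cam('wrist'); s=manip.read_state(); a,r=axis(pts(c),s,21); print(a.round(2))
go(493.5,-250,182,3.016)
E
```

```text
rel.py:28: RuntimeWarning: Mean of empty slice.
  f=least_squares(lambda t:np.hypot(k[:,0]-t[0]-t[2]*(k[:,2]-35)/100,k[:,1]-t[1]-t[3]*(k[:,2]-35)/100)-rad,[k[:,0].mean()-rad,0,0,0],loss='soft_l1')
  ret = ret.dtype.type(ret / rcount)
Traceback (most recent call last):
  File "rel.py", line 28, in axis
    f=least_squares(lambda t:np.hypot(k[:,0]-t[0]-t[2]*(k[:,2]-35)/100,k[:,1]-t[1]-t[3]*(k[:,2]-35)/100)-rad,[k[:,0].mean()-rad,0,0,0],loss='soft_l1')
ValueError: Initial guess is outside of provided bounds
```

```bash
python3 - <<'E'
from mass import *
c=cam('wrist','w6'); masses(c,[(406,60)]); c=cam('scene')
z=c['frame'][130:290,160:400]; cv2.imwrite('pics/s6.png',np.vstack([cv2.resize(z,(640,427),interpolation=2)]))
E
```

```text
knob 212 z 91.8 mean [405.3  60.6] circ [405.5  60.6] 9.0
body 666 z 62.0 mean [403.8  61.1] circ [405.8  60.7] 20.6
```

View pics/w6.png

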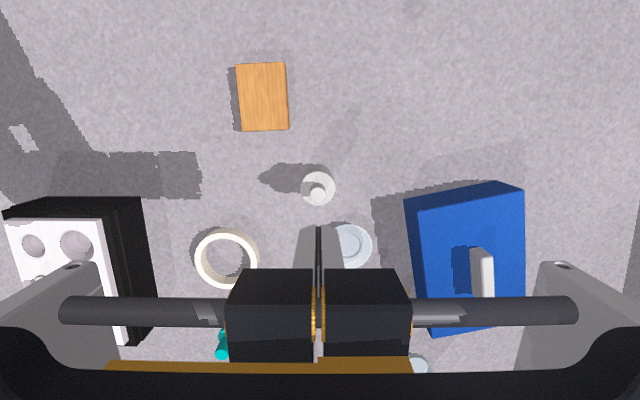

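View pics/s6.png

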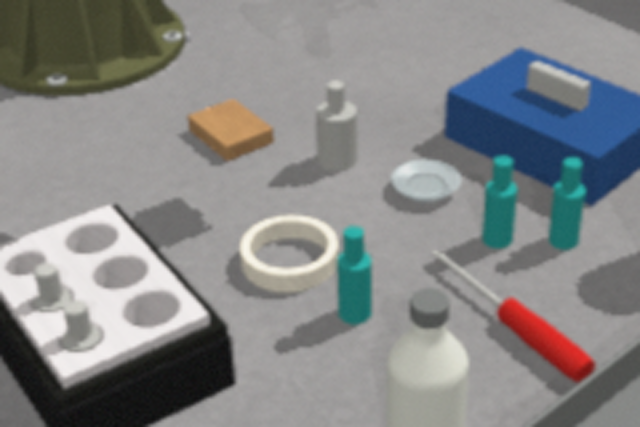

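Mass C still stands upright at (318,190) in the wrist view. The fingers slid up off its knob because the grip was too high, and A and B are visibly in their wells. I'll regrip lower.

>>> move_arm --pt "0 0 0 0" --pt "0 0 0 0" --pt "0 0 0 0" --pt "0 0 0 0" --jaw 0.04

```text
clock: 23.4
eef_pos: [406.5, 61.3, 183.3]
eef_rot: [-3.142, -0.0, 3.016]
wrist_force: [0.2, 0.1, 0.3]
finger_gap: 28.8
finger_force: 0.0
```

```bash
python3 -c "
from mass import *
masses(cam('wrist'),[(406,60)]);go(405.8,60.9,65,3.016)"
```

```text
knob 209 z 91.8 mean [405.4  60.8] circ [405.4  60.9] 9.0
body 661 z 62.0 mean [403.7  61. ] circ [405.7  60.7] 20.7
shift [ 0.0006 -0.0005  0.1183] turn -0.0 clock 23.4 j6 -1.385 tilt [ 3.1416 -0.    ]
```

>>> move_arm --pt "0.0006 -0.0005 0.02 0" --pt "0.0006 -0.0005 0.05 0" --pt "0.0006 -0.0005 0.08 0" --pt "0.0006 -0.0005 0.1 0" --pt "0.0006 -0.0005 0.112 0" --pt "0.0006 -0.0005 0.1183 0" --pt "0.0006 -0.0005 0.1183 0" --pt "0.0006 -0.0005 0.1183 0"

```text
clock: 24.25
eef_pos: [406.2, 60.9, 65.7]
eef_rot: [3.141, 0.001, 3.016]
wrist_force: [-0.2, -0.3, 0.2]
finger_gap: 40.0
finger_force: 0.0
```

>>> move_arm --pt "0 0 0 0" --pt "0 0 0 0" --pt "0 0 0 0" --pt "0 0 0 0" --jaw 0.012 --squeeze 25

```text
clock: 24.65
eef_pos: [406.0, 60.9, 65.4]
eef_rot: [-3.142, 0.001, 3.016]
wrist_force: [-0.5, -0.6, 2.0]
finger_gap: 16.6
finger_force: 25.0
```

>>> move_arm --pt "0 0 -0.005 0" --pt "0 0 -0.02 0" --pt "0 0 -0.045 0" --pt "0 0 -0.075 0" --pt "0 0 -0.1 0" --pt "0 0 -0.115 0" --pt "0 0 -0.115 0" --pt "0 0 -0.115 0" --squeeze 30

```text
clock: 25.45
eef_pos: [405.4, 60.9, 179.4]
eef_rot: [-3.141, -0.001, 3.016]
wrist_force: [-0.3, -0.1, -5.8]
finger_gap: 16.2
finger_force: 30.0
```

```bash
python3 - <<'E'
from rel import *
for _ in range(2):
    c=cam('wrist'); s=manip.read_state(); a,r=axis(pts(c),s,21); print(a.round(2))
go(493.5,-250,182,3.016)
E
```

```text
[-1.03 -0.13 -0.07 -0.38]
[-0.46 -0.16  0.65 -0.42]
shift [-0.1266 -0.2974 -0.0033] turn 0.0 clock 25.6 j6 -1.386 tilt [-3.1412e+00 -2.2000e-03]
```

```bash
python3 -c "
from h import *
go(549,-257.5,180,3.016)"
```

```text
shift [-0.1826 -0.2978 -0.0014] turn 0.0 clock 25.6 j6 -1.386 tilt [-3.1412e+00 -2.2000e-03]
```

>>> move_arm --pt "-0.01 -0.015 -0.003 0" --pt "-0.028 -0.045 -0.003 0" --pt "-0.05 -0.08 -0.003 0" --pt "-0.075 -0.12 -0.003 0" --pt "-0.098 -0.16 -0.003 0" --pt "-0.12 -0.2 -0.003 0" --pt "-0.145 -0.238 -0.003 0" --pt "-0.166 -0.27 -0.003 0" --pt "-0.177 -0.289 -0.003 0" --pt "-0.1826 -0.2978 -0.003 0" --pt "-0.1826 -0.2978 -0.003 0" --pt "-0.1826 -0.2978 -0.003 0"

```text
clock: 26.75
eef_pos: [549.3, -256.4, 182.6]
eef_rot: [3.141, -0.001, 3.017]
wrist_force: [-0.6, 0.5, -5.7]
finger_gap: 16.1
finger_force: 30.0
```

>>> move_arm --pt "0 0 0.008 0" --pt "0 0 0.018 0" --pt "0 0 0.028 0" --pt "0 0 0.033 0" --pt "0 0 0.033 0" --pt "0 0 0.033 0"

```text
clock: 27.35
eef_pos: [549.8, -257.4, 150.2]
eef_rot: [-3.142, 0.0, 3.016]
wrist_force: [-0.5, 0.3, -4.6]
finger_gap: 16.2
finger_force: 30.0
```

```bash
python3 rel.py 21 1; python3 -c "
from h import *
go(549,-257.5,149,3.016)"
```

```text
4 2.41 lat [ 4.93444e+02 -2.80557e+02 -1.34000e-01  1.03300e+00] axis [-0.64 -0.15  0.14 -0.4 ] need [-4.37 -0.18 -4.39 -0.12]
4 2.9 lat [ 4.93535e+02 -2.80714e+02 -1.39000e-01  1.03100e+00] axis [-0.84 -0.22 -0.02 -0.41] need [-4.23 -0.61 -4.23 -0.54]
4 2.78 lat [ 4.93469e+02 -2.80786e+02 -1.42000e-01  1.03400e+00] axis [-0.85 -0.23 -0.06 -0.43] need [-4.46 -0.75 -4.45 -0.69]
4 2.55 lat [ 4.93433e+02 -2.80639e+02 -1.39000e-01  1.03300e+00] axis [-0.76 -0.27  0.15 -0.58] need [-4.41 -0.41 -4.43 -0.32]
mean [-4.37 -0.49 -4.37 -0.42]
shift [0. 0. 0.] turn -0.0 clock 27.6 j6 -1.943 tilt [-3.1413e+00  6.0000e-04]
[ 549.85 -257.49  150.48] [-0.3  0.6 -4.6]
shift [ 0.0008 -0.0001  0.0015] turn -0.0 clock 27.6 j6 -1.943 tilt [-3.1413e+00  6.0000e-04]
```

```bash
sed -i "s/    pr=np.array(pr); ids=\[\]/    pr=np.array([p for p in pr if SEL(p)]); ids=[]/; s/^EX,EY/SEL=lambda p:True\nEX,EY/" rel.py; python3 - <<'E'
import rel; from rel import *
def sel(p): print(np.round(p,1)); return (p[2] and p[0]<520) or p[0]<450
rel.SEL=sel
for _ in range(2):
    c=cam('wrist'); s=manip.read_state(); P=pts(c); t,wp,n,e=lattice(c,P); a,r=axis(P,s,21)
    w=r.T@(np.array([*wp(t,1,True),75])-s['eef_pos']); print(n,e,t.round(3),a.round(2),'need',(w[:2]-a[:2]-a[2:]*.25).round(2))
E
```

```text
[ 547.3 -319.1    0. ]
[ 495.3 -251.     1. ]
[ 432.4 -300.1    0. ]
[ 440.3 -243.1    1. ]
3 0.08489186269378024 [ 4.91269e+02 -2.79373e+02 -1.39000e-01  9.90000e-01] [-0.72 -0.23  0.22 -0.47] need [ 0.15 -0.72]
[ 547.7 -318.8    0. ]
[ 495.  -250.9    1. ]
[ 432.6 -300.     0. ]
[ 440.2 -243.4    1. ]
3 0.05520037974457637 [ 4.91108e+02 -2.79143e+02 -1.35000e-01  9.85000e-01] [-0.7  -0.23  0.34 -0.39] need [ 0.63 -0.46]
```

>>> move_arm --pt "0.0005 -0.0002 0 0" --pt "0.0005 -0.0002 0.004 0" --pt "0.0005 -0.0002 0.008 0" --pt "0.0005 -0.0002 0.01 0" --pt "0.0005 -0.0002 0.012 0" --pt "0.0005 -0.0002 0.014 0" --pt "0.0005 -0.0002 0.016 0" --pt "0.0005 -0.0002 0.016 0"

```text
clock: 28.45
eef_pos: [549.1, -257.5, 133.8]
eef_rot: [3.141, -0.0, 3.016]
wrist_force: [0.0, 0.6, -4.8]
finger_gap: 16.0
finger_force: 30.0
```

>>> move_arm --pt "0 0 0.006 0" --pt "0 0 0.012 0" --pt "0 0 0.018 0" --pt "0 0 0.024 0" --pt "0 0 0.03 0" --pt "0 0 0.036 0" --pt "0 0 0.042 0" --pt "0 0 0.047 0" --pt "0 0 0.051 0" --pt "0 0 0.053 0" --pt "0 0 0.053 0"

```text
clock: 29.55
eef_pos: [549.1, -257.5, 80.9]
eef_rot: [3.141, -0.0, 3.016]
wrist_force: [0.1, -0.3, -4.4]
finger_gap: 16.1
finger_force: 30.0
```

>>> move_arm --pt "0 0 0.0008 0" --pt "0 0 0.0014 0" --pt "0 0 0.0014 0"

```text
clock: 29.85
eef_pos: [549.2, -257.6, 79.8]
eef_rot: [-3.142, 0.0, 3.016]
wrist_force: [0.0, -0.3, -5.5]
finger_gap: 15.6
finger_force: 30.0
```

>>> move_arm --pt "0 0 0.0006 0" --pt "0 0 0.0011 0" --pt "0 0 0.0011 0"

```text
clock: 30.15
eef_pos: [549.2, -257.5, 78.6]
eef_rot: [-3.142, 0.0, 3.016]
wrist_force: [1.1, -0.5, -5.5]
finger_gap: 16.2
finger_force: 30.0
```

>>> move_arm --pt "0 0 0.0006 0" --pt "0 0 0.0012 0" --pt "0 0 0.0012 0"

```text
clock: 30.45
eef_pos: [549.6, -257.9, 78.4]
eef_rot: [-3.141, 0.001, 3.016]
wrist_force: [-1.2, -0.7, 5.5]
finger_gap: 16.3
finger_force: 30.0
```

>>> move_arm --pt "0 0 0 0" --pt "0 0 0 0" --pt "0 0 0 0" --jaw 0.032

```text
clock: 30.75
eef_pos: [549.2, -257.5, 77.3]
eef_rot: [3.141, -0.0, 3.016]
wrist_force: [-0.6, -0.0, -0.2]
finger_gap: 31.8
finger_force: 0.0
```

>>> move_arm --pt "0 0 -0.02 0" --pt "0 0 -0.06 0" --pt "0 0 -0.1 0" --pt "0 0 -0.14 0" --pt "0 0 -0.18 0" --pt "0 0 -0.18 0" --jaw 0.05

```text
clock: 31.35
eef_pos: [550.5, -258.2, 263.3]
eef_rot: [-3.138, 0.008, 3.016]
wrist_force: [-0.1, -0.1, 0.4]
finger_gap: 50.0
finger_force: 0.0
```

```bash
cat > hood.py <<'E'
from wells import *
def hood(c):
    P=pts(c); f=c['frame'].astype(int)
    b=(f[...,0]>f[...,2]+40)&(f[...,0]>f[...,1]+20)&(abs(P[...,2]-59)<5)&(P[...,0]>300)&(P[...,0]<800)&(abs(P[...,1])<420)
    w=ray(c,np.argwhere(b)[:,::-1],59); print('hood',b.sum(),np.nanmedian(P[b],0).round(1),cv2.minAreaRect(w.astype(np.float32)))
    m=np.median(w,0); h=(P[...,2]>80)&(P[...,2]<95)&(np.hypot(P[...,0]-m[0],P[...,1]-m[1])<60)
    if h.sum()>5:
        w=ray(c,np.argwhere(h)[:,::-1],89); print('handle',h.sum(),cv2.minAreaRect(w.astype(np.float32)))
if __name__=='__main__':
    import sys
    c=cam(sys.argv[1],sys.argv[2] if len(sys.argv)>2 else None); hood(c); go(539,251,200,3.22)
E
python3 hood.py top t7
```

```text
hood 2934 [534.9 248.4  60. ] ((539.648681640625, 251.514404296875), (193.93081665039062, 133.05096435546875), 4.886284351348877)
handle 142 ((538.8017578125, 250.69322204589844), (69.85298919677734, 15.013328552246094), 4.813599109649658)
shift [0.0747 0.5036 0.0587] turn -0.2039 clock 31.4 j6 -1.944 tilt [-3.14    0.0043]
```

```bash
python3 -c "
from h import *
go(600,248,255,3.22)"
```

```text
shift [0.0136 0.5082 0.004 ] turn -0.2039 clock 31.4 j6 -1.944 tilt [-3.14    0.0043]
```

>>> move_arm --pt "0.001 0.045 0.004 -0.05" --pt "0.003 0.09 0.004 -0.1" --pt "0.005 0.14 0.004 -0.15" --pt "0.006 0.19 0.004 -0.204" --pt "0.007 0.24 0.004 -0.204" --pt "0.008 0.29 0.004 -0.204" --pt "0.01 0.34 0.004 -0.204" --pt "0.011 0.39 0.004 -0.204" --pt "0.012 0.44 0.004 -0.204" --pt "0.013 0.48 0.004 -0.204" --pt "0.0136 0.508 0.004 -0.204" --pt "0.0136 0.508 0.004 -0.204"

```text
clock: 32.6
eef_pos: [598.5, 251.3, 250.9]
eef_rot: [-3.141, -0.003, -3.06]
wrist_force: [-0.1, -1.2, -0.3]
finger_gap: 50.0
finger_force: 0.0
```

>>> move_arm --pt "0 0 0 0" --pt "0 0 0 0" --pt "0 0 0 0"

```text
clock: 32.9
eef_pos: [599.4, 247.0, 253.3]
eef_rot: [-3.141, -0.0, -3.065]
wrist_force: [-0.6, 0.1, -0.2]
finger_gap: 49.9
finger_force: 0.0
```

```bash
python3 hood.py wrist w8; python3 -c "
from h import *
c=cam('top');P=pts(c)
for x,y in((541,-315),(486,-307),(549,-257)):
    m=(np.hypot(P[...,0]-x,P[...,1]-y)<13)&(P[...,2]>85); print(m.sum(),np.nanmedian(P[m],0))"
```

```text
hood 12926 [531.4 250.8  59.2] ((541.082275390625, 251.26223754882812), (191.20016479492188, 132.50498962402344), 4.680492877960205)
handle 720 ((542.041015625, 250.99058532714844), (68.64634704589844, 15.60683822631836), 4.423547267913818)
shift [0.06   0.0085 0.0535] turn -0.0013 clock 33.0 j6 -1.313 tilt [-3.1416e+00  1.0000e-04]
50 [ 540.36263592 -311.2652394   104.89005783]
51 [ 485.20471942 -304.34511469  104.45793109]
47 [ 547.41195444 -256.37676309  104.35665119]
```

All three knobs sit at 105 mm and the hood hasn't moved, so I grasp its handle.

>>> move_arm --pt "0.02 0.002 0.03 -0.001" --pt "0.04 0.003 0.07 -0.001" --pt "0.059 0.0085 0.11 -0.001" --pt "0.059 0.0085 0.13 -0.001" --pt "0.059 0.0085 0.14 -0.001" --pt "0.059 0.0085 0.14 -0.001" --pt "0.059 0.0085 0.14 -0.001" --pt "0.059 0.0085 0.14 -0.001"

```text
clock: 33.8
eef_pos: [540.6, 252.1, 114.7]
eef_rot: [3.141, 0.002, -3.063]
wrist_force: [-0.1, 0.1, 0.2]
finger_gap: 50.0
finger_force: 0.0
```

```bash
python3 - <<'E'
from hood import *
hood(cam('wrist')); go(540.5,251,64,3.2216)
E
```

```text
hood 22452 [512.9 250.3  59.2] ((541.1588745117188, 250.99737548828125), (192.0790557861328, 132.2395782470703), 4.790963172912598)
handle 1409 ((539.4358520507812, 250.4408416748047), (67.72576141357422, 15.500364303588867), 4.893205642700195)
shift [ 0.0002 -0.0011  0.0505] turn -0.0009 clock 33.9 j6 -1.275 tilt [3.1411e+00 1.7000e-03]
```

>>> move_arm --pt "0 -0.001 0.02 -0.002" --pt "0 -0.001 0.036 -0.002" --pt "0 -0.001 0.047 -0.002" --pt "0 -0.001 0.0505 -0.002" --pt "0 -0.001 0.0505 -0.002" --pt "0 -0.001 0.0505 -0.002"

```text
clock: 34.45
eef_pos: [540.3, 251.2, 63.7]
eef_rot: [3.141, 0.001, -3.06]
wrist_force: [-0.0, 0.2, 0.1]
finger_gap: 50.2
finger_force: 0.0
```

>>> move_arm --pt "0 0 0 0" --pt "0 0 0 0" --pt "0 0 0 0" --pt "0 0 0 0" --pt "0 0 0 0" --jaw 0 --squeeze 50

```text
clock: 34.95
eef_pos: [539.9, 250.9, 63.0]
eef_rot: [-3.141, 0.0, -3.06]
wrist_force: [-0.8, 0.7, 0.8]
finger_gap: 15.0
finger_force: 50.0
```

>>> move_arm --pt "0 0 -0.01 0" --pt "0 0 -0.03 0" --pt "0 0 -0.06 0" --pt "0 0 -0.09 0" --pt "0 0 -0.12 0" --pt "0 0 -0.15 0" --pt "0 0 -0.15 0" --pt "0 0 -0.15 0"

```text
clock: 35.75
eef_pos: [539.6, 250.9, 212.2]
eef_rot: [-3.141, -0.001, -3.06]
wrist_force: [-0.4, -0.3, -5.3]
finger_gap: 14.8
finger_force: 50.0
```

```bash
python3 - <<'E'
from hood import *
c=cam('wrist','w9'); s=manip.read_state(); r=Rm(s['eef_rot']); L=(pts(c)-s['eef_pos'])@r; f=c['frame'].astype(int)
b=(f[...,0]>f[...,2]+40)&(f[...,0]>f[...,1]+20)&(abs(L[...,2])<12)
k=L[b]; A=np.c_[k[:,:2],np.ones(len(k))]; print('plane',np.linalg.lstsq(A,k[:,2],rcond=None)[0].round(4)); print('rect',cv2.minAreaRect(k[:,:2].astype(np.float32)), k[:,:2].max(0))
go(491.5,-278.5,213,3.0155); cam('scene','s9')
E
```

```text
plane [-9.0000e-04 -4.9000e-03  2.7827e+00]
rect ((13.311172485351562, 0.5091629028320312), (133.00604248046875, 162.98155212402344), 89.86429595947266) [94.85702773 66.89209338]
shift [ 0.0907 -0.5236 -0.0013] turn 0.2075 clock 35.8 j6 -1.279 tilt [-3.1409e+00 -2.3000e-03]
```

View pics/w9.png

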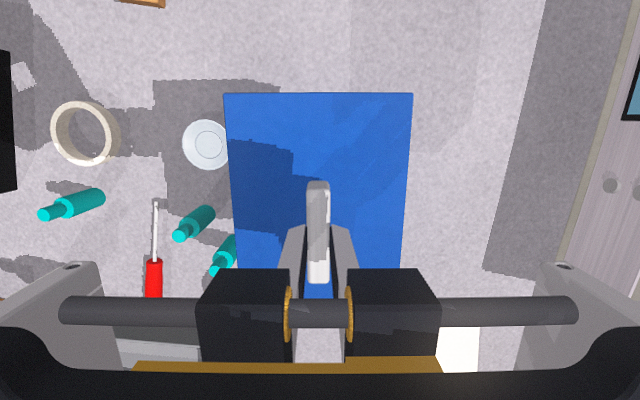

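The hood is held level, its handle at (318,230). Next I carry it over the case.

```bash
python3 -c "
from h import *
go(489.7,-277.5,208,3.014)"
```

```text
shift [ 0.0923 -0.5225  0.0036] turn 0.209 clock 35.9 j6 -1.279 tilt [-3.1407e+00 -3.0000e-03]
```

>>> move_arm --pt "0.003 -0.015 0 0.01" --pt "0.008 -0.045 0 0.02" --pt "0.015 -0.085 0 0.04" --pt "0.023 -0.13 0 0.06" --pt "0.031 -0.175 0 0.08" --pt "0.04 -0.22 0 0.1" --pt "0.048 -0.265 0 0.12" --pt "0.056 -0.31 0 0.14" --pt "0.063 -0.355 0 0.16" --pt "0.07 -0.4 0 0.18" --pt "0.077 -0.435 0 0.195" --pt "0.083 -0.465 0 0.209"

```text
clock: 37.05
eef_pos: [493.5, -221.5, 211.8]
eef_rot: [3.141, -0.002, 3.012]
wrist_force: [0.4, 0.6, -4.3]
finger_gap: 14.8
finger_force: 50.0
```

>>> move_arm --pt "0.003 -0.02 0 0" --pt "0.006 -0.037 0 0" --pt "0.009 -0.05 0 0" --pt "0.0093 -0.0575 0.0 0" --pt "0.0093 -0.0575 0.0 0" --pt "0.0093 -0.0575 0.0 0" --pt "0.0093 -0.0575 0.0 0"

```text
clock: 37.75
eef_pos: [478.7, -274.4, 212.9]
eef_rot: [3.141, -0.0, 3.015]
wrist_force: [-0.3, 0.8, -5.4]
finger_gap: 14.9
finger_force: 50.0
```

```bash
python3 -c "
from h import *
go(489.7,-277.5,208,3.014)
cam('wrist','w10'); cam('scene','s10')"
```

```text
shift [-0.0113 -0.0017  0.0049] turn 0.0007 clock 37.8 j6 -2.031 tilt [ 3.1415 -0.    ]
```

View pics/s10.png

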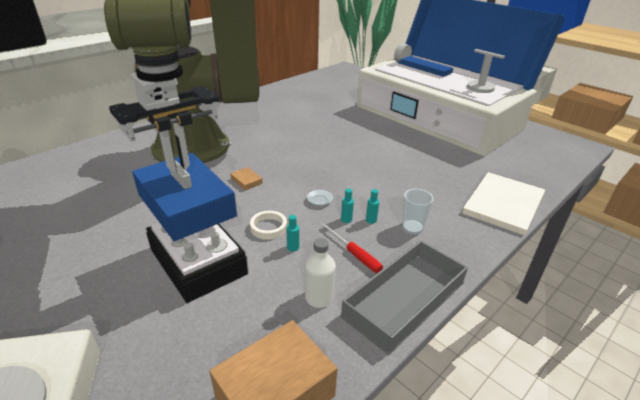

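The scene view shows the hood level above the case at (185,195), so I correct the xy and lower it.

>>> move_arm --pt "-0.006 -0.001 0 0.0007" --pt "-0.0113 -0.0017 0 0.0007" --pt "-0.0113 -0.0017 0.015 0.0007" --pt "-0.0113 -0.0017 0.03 0.0007" --pt "-0.0113 -0.0017 0.045 0.0007" --pt "-0.0113 -0.0017 0.057 0.0007" --pt "-0.0113 -0.0017 0.065 0.0007" --pt "-0.0113 -0.0017 0.065 0.0007" --pt "-0.0113 -0.0017 0.065 0.0007" --pt "-0.0113 -0.0017 0.065 0.0007"

```text
clock: 38.85
eef_pos: [489.8, -278.4, 148.7]
eef_rot: [-3.141, 0.001, 3.013]
wrist_force: [0.9, -0.8, -4.3]
finger_gap: 14.7
finger_force: 50.0
```

```bash
python3 - <<'E'
from wells import *
go(489.7,-277.5,141,3.014)
c=cam('wrist','w11'); P=pts(c); s=manip.read_state(); L=(P-s['eef_pos'])@Rm(s['eef_rot']); f=c['frame'].astype(int)
b=(f[...,0]>f[...,2]+40)&(f[...,0]>f[...,1]+20)&(abs(L[...,2]-2)<8); k=L[b]
h=ray(c,np.argwhere(b)[:,::-1],s['eef_pos'][2]-3); print('hood rect',cv2.minAreaRect(h.astype(np.float32)),'tool x max',np.percentile(k[:,0],99.9), 'y',np.percentile(k[:,1],[.1,99.9]))
# black ledge/seal
d=(f.max(2)<60)&(P[...,2]>45)&(P[...,2]<72)&(np.hypot(P[...,0]-490,P[...,1]+276)<140)
q=L[d]; print(d.sum(), 'ledge tool x max',np.percentile(q[:,0],99.5) if d.any() else 0,'y',np.percentile(q[:,1],[.5,99.5]), 'z',np.nanpercentile(P[d][:,2],[5,50,95]))
E
```

```text
shift [0.0002 0.0008 0.0077] turn -0.0007 clock 38.9 j6 -2.024 tilt [-3.1411e+00  1.1000e-03]
hood rect ((475.7635498046875, -275.92376708984375), (131.78817749023438, 161.35369873046875), 82.82086181640625) tool x max 95.06953253361354 y [-65.63384508  66.46339368]Traceback (most recent call last):
  File "<stdin>", line 8, in <module>
    return _quantile_unchecked(
        a, q, axis, out, overwrite_input, method, keepdims, weights)
    return _ureduce(a,
                    func=_quantile_ureduce_func,
    ...<5 lines>...
                    overwrite_input=overwrite_input,
                    method=method)
    r = func(a, **kwargs)
    result = _quantile(arr,
                       quantiles=q,
    ...<2 lines>...
                       out=out,
                       weights=wgt)
    slices_having_nans = np.isnan(arr[-1, ...])
                                  ~~~^^^^^^^^^
IndexError: index -1 is out of bounds for axis 0 with size 0
```

View pics/w11.png

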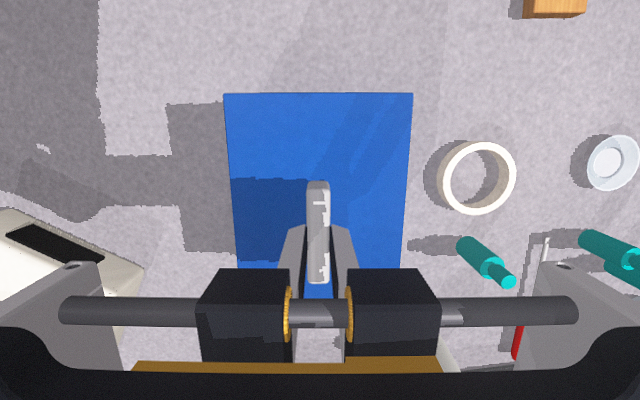

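The wrist view has the hood top at (318,180) hiding the case entirely. I lower it slowly, watching the force.

>>> move_arm --pt "0.0002 0.0007 0.003 -0.0007" --pt "0.0002 0.0007 0.006 -0.0007" --pt "0.0002 0.0007 0.009 -0.0007" --pt "0.0002 0.0007 0.011 -0.0007" --pt "0.0002 0.0007 0.013 -0.0007" --pt "0.0002 0.0007 0.015 -0.0007" --pt "0.0002 0.0007 0.015 -0.0007" --pt "0.0002 0.0007 0.015 -0.0007"

```text
clock: 39.7
eef_pos: [489.4, -277.5, 132.9]
eef_rot: [-3.142, 0.0, 3.014]
wrist_force: [-0.1, -0.1, -4.7]
finger_gap: 14.8
finger_force: 50.0
```

>>> move_arm --pt "0 0 0.001 0" --pt "0 0 0.002 0" --pt "0 0 0.003 0" --pt "0 0 0.004 0" --pt "0 0 0.005 0" --pt "0 0 0.006 0" --pt "0 0 0.006 0"

```text
clock: 40.4
eef_pos: [489.4, -277.4, 127.6]
eef_rot: [-3.141, 0.001, 3.014]
wrist_force: [-3.9, 2.4, 5.8]
finger_gap: 14.6
finger_force: 50.0
```

>>> move_arm --pt "0 0 0.001 0" --pt "0 0 0.002 0" --pt "0 0 0.003 0" --pt "0 0 0.004 0" --pt "0 0 0.005 0" --pt "0 0 0.006 0" --pt "0 0 0.006 0"

```text
clock: 41.1
eef_pos: [489.4, -277.4, 121.5]
eef_rot: [-3.141, 0.001, 3.014]
wrist_force: [-3.9, 2.2, 4.1]
finger_gap: 14.4
finger_force: 50.0
```

>>> move_arm --pt "0 0 0.001 0" --pt "0 0 0.0015 0" --pt "0 0 0.002 0" --pt "0 0 0.002 0"

```text
clock: 41.5
eef_pos: [489.6, -277.5, 120.7]
eef_rot: [-3.141, 0.001, 3.014]
wrist_force: [-7.5, 6.2, 15.6]
finger_gap: 14.7
finger_force: 50.0
```

>>> move_arm --pt "0 0 0.0006 0" --pt "0 0 0.0012 0" --pt "0 0 0.0012 0"

```text
clock: 41.8
eef_pos: [489.7, -277.5, 120.6]
eef_rot: [-3.141, 0.002, 3.014]
wrist_force: [-11.2, 7.4, 26.3]
finger_gap: 14.6
finger_force: 50.0
```

Home: the stop is solid. I release and inspect.

>>> move_arm --pt "0 0 -0.003 0" --pt "0 0 -0.003 0" --pt "0 0 -0.003 0" --pt "0 0 -0.003 0" --jaw 0.045

```text
clock: 42.2
eef_pos: [489.3, -277.5, 120.4]
eef_rot: [3.142, -0.0, 3.014]
wrist_force: [0.2, -0.4, 0.7]
finger_gap: 42.9
finger_force: 0.0
```

>>> move_arm --pt "0 0 -0.02 0" --pt "0 0 -0.05 0" --pt "0 0 -0.09 0" --pt "-0.04 0 -0.13 0" --pt "-0.08 0 -0.16 0" --pt "-0.08 0 -0.16 0" --pt "-0.08 0 -0.16 0" --pt "-0.08 0 -0.16 0"

```text
clock: 43.0
eef_pos: [567.7, -287.5, 278.9]
eef_rot: [3.141, -0.003, 3.014]
wrist_force: [-0.4, 0.1, 0.6]
finger_gap: 44.9
finger_force: 0.0
```

```bash
python3 - <<'E'
from wells import *
c=cam('wrist','w12'); P=pts(c); f=c['frame'].astype(int)
b=(f[...,0]>f[...,2]+40)&(f[...,0]>f[...,1]+20)&(abs(P[...,2]-117)<15)&(np.hypot(P[...,0]-490,P[...,1]+276)<140)
k=P[b]; print(b.sum(),'plane',np.linalg.lstsq(np.c_[k[:,0]-490,k[:,1]+277,np.ones(len(k))],k[:,2],rcond=None)[0].round(4),cv2.minAreaRect(k[:,:2].astype(np.float32)))
c=cam('scene','s12'); P=pts(c); f=c['frame'].astype(int)
b=(f[...,0]>f[...,2]+40)&(f[...,0]>f[...,1]+20)&(abs(P[...,2]-117)<10)&(np.hypot(P[...,0]-490,P[...,1]+276)<140); k=P[b]
print(b.sum(),'plane',np.linalg.lstsq(np.c_[k[:,0]-490,k[:,1]+277,np.ones(len(k))],k[:,2],rcond=None)[0].round(4)); print(manip.read_state()['clock'],manip.read_state()['eef_pos'])
E
```

```text
15962 plane [1.000000e-03 2.200000e-03 1.171318e+02] ((490.4446716308594, -276.92608642578125), (133.66989135742188, 192.7238006591797), 82.56842041015625)
3617 plane [-1.140000e-02  9.400000e-03  1.185477e+02]
43.1 [ 567.57088136 -287.53293821  279.5310519 ]
```

View pics/s12.png

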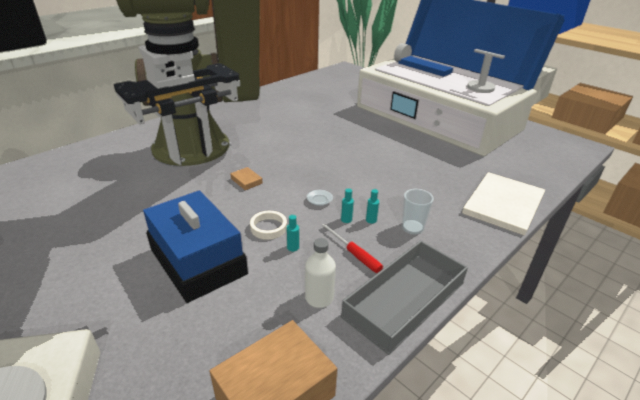

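The hood is seated level at (195,235): its top measures 117 mm, which is 58 + 59. The beaker and bottle are still standing.

```bash
python3 -c "
from cell import manip
print(manip.sign_off())"
```

```text
the job is handed in; nothing more can be done
None
```

The job is handed in: the three masses on the bench (one wide, two narrow) are seated in their wells, the hood is pressed home and level, and the beaker and bottle were not disturbed. One grip on the wide mass slipped off its knob, but it stayed upright and the second grip held.

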